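# Make up two extinguisher overhaul kits

### The arm

A 6-joint arm with a two-finger parallel gripper is mounted at the origin on the work surface. World frame = base frame: x ahead of the robot, y to its left, z up, the work surface at z = 0. Lengths are in mm, angles in rad, forces in N, time in s.
With the tool pointing down it reaches from about 350 to 975 mm from the base axis. Payload 7.1 kg.
Tool frame: the origin (TCP) lies at the very end of the fingers, on their centre line; the grasp point (between the pads) lies 19 mm behind it (ctrl.pinch_z is the z of the grasp point in the tool frame, in mm); z points along the fingers, y is the direction in which the jaws open and shut (so a half turn about z gives the same grasp; the last joint's range is limited). The gripper opens to 88 mm and grips with 3 to 60 N. Pads are 20 mm wide; open, the fingers measure 115 mm over their backs; the gripper's body (75 mm by 178 mm) begins 61 mm behind the grasp point.
Start: joints at [-1.332, 0.423, 1.63, -0, 1.089, -0.019], TCP at [159.365, -604.324, 222.675] pointing down, gripper open.
Joint ranges: [-3, 3], [-0.9, 2.11], [0.09, 2.58], [-1.31, 4.45], [0.11, 2.69], [-2.54, 2.54]. Speed limits (rad/s): [2.39, 2.39, 3.01, 3.14, 3.14, 3.14].

### API

Orientations are given as a rotation vector (axis times angle).
In Python, from workcell import get_obs, optics, ctrl gives the robot as it stands.
- The arm moves only by the shell command python3 -m jog 'ROWS'. ROWS is a JSON object of lists of equal length, an entry for each row: "delta_rot": the turn, a rotation vector about the tool's x, y, z in rad, a list of three; "translation": the shift along the tool's x, y, z in mm, a list of three; "hand": the opening, from -1 (shut) to 1 (fully open). In form: {"delta_rot": [[rx, ry, rz], ...], "translation": [[x, y, z], ...], "hand": [hand, ...]}. A call has 1 to 5 rows; each row is the pose to reach, as a shift and turn from the pose commanded when the call began, along the tool's axes at that moment; what a row does not reach only later rows make up. A row lasts 1/10 s, in which the tool goes at most 50 mm and 8.59 degrees, less where a joint would pass 70% of its speed; a pose out of reach is approached as far as the arm can. A call with a gripper value outside its range is refused whole. The fingers move at their own pace and stop on an object; the grip force is fixed at half the most. Time passes only in rows, so rows that repeat a pose let the fingers close. It gives the time, the measured TCP pose, the force and the opening at its end, in the units of the state.
- get_obs(): the state, without advancing time (a new reading comes with each control period).
- optics.get_image(name): name is "scene" or "side" or "wrist"; returns the picture (384x512x3 uint8, red, green, blue); there is no depth.
- optics.calibration(name): a dict with "intrinsics" (3x3 intrinsics, pixels), "k1" (the pictures are not rectified: a ray, as slopes to the right and down, at radius r is drawn at 1 + k1 r^2 times it, then the intrinsics apply), "cam_to_world" (4x4, takes a point from camera to world coordinates). Camera axes: x right, y up, looking along -z (the intrinsics and any distortion apply to the point x, -y, -z); pixel columns grow to the right and rows downward; lengths in mm; the calibration is good to about 2 mm. A picture is of the moment at which its call begins: read the wrist's pose just before it. calibration takes no time and is no camera call; for the wrist camera it gives the pose at the moment of the call.
- ctrl.close_job(): hands the job in, once; it reports no verdict.
The state is a dict: "t": time; "qpos": joint angles; "qvel": joint speeds; "joint_torque": joint torques, N m; "ee_pos": TCP position; "orientation": TCP orientation; "ft_force": force on the tool from outside, world axes, zero at the start; "moment": the same for the moment, N m; "width": finger opening in mm.
Only numpy, scipy, OpenCV 4.12 (cv2) and the standard library are available. Lean on these libraries where they do the work, as an engineer would, in place of code of your own. Each camera call takes 0.05 s, during which the arm holds its last target. There are 200 camera calls.

### The job

Make up two extinguisher overhaul kits from the parts standing on the bench. The long three-pocket tray gets the larger horn in its middle pocket and the elbow and the collar in its two end pockets, either way round; the short two-pocket tray gets the smaller horn and the gauge, one to a pocket, either way round. Stand every part upright on the floor of its pocket, let go, and leave the spray can and the wrench where they are.

Things in the scene. Friction and masses are not known exactly. Their poses are not given: they have to be found in the camera images.
- large_horn_mid (a point): the larger black extinguisher discharge horn standing mouth down on the bench, axis vertical: a cone 62 mm across at its foot narrowing to 26 mm at 105 mm up, then a straight round neck 26 mm across up to its top at 150 mm (the top 22 mm of brass). Point on the axis, half-way up, 75 mm above its underside; z up along the axis; about 0.2 kg
- small_horn_mid (a point): the smaller black extinguisher discharge horn standing mouth down on the bench, axis vertical: a cone 46 mm across at its foot narrowing to 20 mm at 64 mm up, then a straight round neck 20 mm across up to its top at 100 mm (the top 22 mm of brass). Point on the axis, half-way up, 50 mm above its underside; z up along the axis; about 0.1 kg
- elbow_mid (a point): brass pipe elbow, 46 mm tall, standing on a round flange 44 mm across and 8 mm thick; upright pipe 28 mm across, and from its head a level pipe stub, also 28 mm across with its axis 32 mm above the underside, that reaches 33 mm from the upright axis along +x. Point on the upright axis, half-way up, 23 mm above its underside; z up; about 0.2 kg
- collar_mid (a point): plain steel collar (short thick tube), 42 mm outside, 28 mm inside, 40 mm tall, standing on end. Point at its centre, 20 mm above its underside; z up; about 0.15 kg
- gauge_mid (a point): pressure gauge standing upright, 70 mm tall: round steel dial case 50 mm across and 22 mm thick (thickness along x, white dial face towards -x), its centre 45 mm above the underside, on a thin brass stem and a round brass foot 42 mm across and 8 mm thick. Point on the upright axis, half-way up, 35 mm above its underside; z up; about 0.16 kg
- long_tray: fixed flat grey metal tray with three square pockets in a row along its x axis; 258 mm long (x), 88 mm wide (y), 10 mm high. Floor 3 mm thick, rim and dividing walls 3 mm thick and 10 mm high, each pocket 82 x 82 mm inside. Origin at the centre of its underside, on the bench; pocket centres at x = -85, 0 and +85 mm, y = 0. Stands to the left or right of the stock, at a small angle; the two trays change sides
- short_tray: fixed flat grey metal tray with two square pockets in a row along its x axis; 173 mm long (x), 88 mm wide (y), 10 mm high. Floor 3 mm thick, rim and dividing walls 3 mm thick and 10 mm high, each pocket 82 x 82 mm inside. Origin at the centre of its underside, on the bench; pocket centres at x = -42.5 and +42.5 mm, y = 0. Stands to the left or right of the stock, at a small angle; the two trays change sides
- spray_can: bystander: plain aluminium spray can, 52 mm across, 150 mm tall, standing beyond the stock; origin at the centre of its underside
- wrench: bystander: steel wrench 180 mm long lying flat beyond the stock, along its x axis; origin at the middle of its underside
There are look-alikes about, which are no part of the job. What is shaped like the part that bears gauge_mid but green or purple is not meant.

How it is judged (in metres and radians):
At the end, for the whole second after the job is handed in: Long tray: larger horn in the middle, elbow and collar in opposite ends; short tray: smaller horn and gauge in separate pockets. Each axis within 31 mm of its pocket centre along both tray axes, upright within 0.12 rad, on the floor (height -7 to +5 mm), below 20 mm/s, released (x of large_horn_mid in the frame of long_tray between -0.031 and 0.031 m and y of large_horn_mid in the frame of long_tray between -0.031 and 0.031 m and (((x of elbow_mid in the frame of long_tray between 0.054 and 0.116 m and y of elbow_mid in the frame of long_tray between -0.031 and 0.031 m) and (x of collar_mid in the frame of long_tray between -0.116 and -0.054 m and y of collar_mid in the frame of long_tray between -0.031 and 0.031 m)) or ((x of elbow_mid in the frame of long_tray between -0.116 and -0.054 m and y of elbow_mid in the frame of long_tray between -0.031 and 0.031 m) and (x of collar_mid in the frame of long_tray between 0.054 and 0.116 m and y of collar_mid in the frame of long_tray between -0.031 and 0.031 m))) and (((x of small_horn_mid in the frame of short_tray between 0.0115 and 0.0735 m and y of small_horn_mid in the frame of short_tray between -0.031 and 0.031 m) and (x of gauge_mid in the frame of short_tray between -0.0735 and -0.0115 m and y of gauge_mid in the frame of short_tray between -0.031 and 0.031 m)) or ((x of small_horn_mid in the frame of short_tray between -0.0735 and -0.0115 m and y of small_horn_mid in the frame of short_tray between -0.031 and 0.031 m) and (x of gauge_mid in the frame of short_tray between 0.0115 and 0.0735 m and y of gauge_mid in the frame of short_tray between -0.031 and 0.031 m))) and height (world z) of large_horn_mid between 0.071 and 0.083 m and angle between each of large_horn_mid, small_horn_mid, elbow_mid, collar_mid, gauge_mid's own z axis and vertical below 0.12 rad and height (world z) of small_horn_mid between 0.046 and 0.058 m and height (world z) of elbow_mid between 0.019 and 0.031 m and height (world z) of collar_mid between 0.016 and 0.028 m and height (world z) of gauge_mid between 0.031 and 0.043 m and linear speed of each of large_horn, small_horn, elbow, collar, gauge below 0.02 m/s); the robot touches nothing.
It fails at once if the spray can is moved by more than 30 mm (distance of spray_can from where it was at the start of the episode above 0.03 m).
It fails at once if the wrench is moved by more than 30 mm (distance of wrench from where it was at the start of the episode above 0.03 m).
It also fails if it takes over 133 s, if anything falls off the work surface, if the arm or the gripper's body presses on something with over 40 N, if the wrist force passes 120 N, or if a joint passes its speed limit or range.

## Working session

There is one attempt and no reset: what is moved stays moved. The work goes in short steps, Python scripts to look and compute and a shell command to move; the robot and the scene stay as the last step left them, time stands still between calls to the robot, and variables do not carry over. Pictures are saved under pics/ and viewed, about 12 in all and at most 16, crops included, and the job is handed in when it is done.

```bash
mkdir -p pics; ls
python3 - <<'E'
from workcell import get_obs, optics, ctrl
import cv2,numpy as np
for n in("scene","side"):
    im=optics.get_image(n); cv2.imwrite(f"pics/{n}0.png",cv2.resize(im[:,:,::-1],(800,600),interpolation=cv2.INTER_CUBIC))
    c=optics.calibration(n); print(n,c["intrinsics"],c["k1"],np.round(c["cam_to_world"],3))
o=get_obs();print(o["t"],o["ee_pos"],o["orientation"],o["width"])
c=optics.calibration("wrist");print(c)
E
```

```text
pics
scene [[484.48561788   0.         254.44025416]
 [  0.         484.48561788 184.10394749]
 [  0.           0.           1.        ]] -0.07950436446540332 [[ 4.790000e-01 -5.600000e-01  6.770000e-01  1.358706e+03]
 [ 8.780000e-01  2.970000e-01 -3.760000e-01 -4.370620e+02]
 [ 9.000000e-03  7.740000e-01  6.330000e-01  8.224660e+02]
 [ 0.000000e+00  0.000000e+00  0.000000e+00  1.000000e+00]]
side [[438.24985658   0.         256.75830812]
 [  0.         438.24985658 196.84609304]
 [  0.           0.           1.        ]] -0.03501800841126589 [[ 8.66000e-01  3.79000e-01 -3.26000e-01  2.96476e+02]
 [-4.99000e-01  6.30000e-01 -5.95000e-01 -5.18501e+02]
 [-2.10000e-02  6.78000e-01  7.35000e-01  7.36778e+02]
 [ 0.00000e+00  0.00000e+00  0.00000e+00  1.00000e+00]]
0.1 [ 159.24423033 -603.85103276  222.00285237] [-3.11417356e+00 -4.03627557e-01  2.42165950e-04] 87.7118533407163
{'intrinsics': array([[311.52304434,   0.        , 256.88182364],
       [  0.        , 311.52304434, 197.31045033],
       [  0.        ,   0.        ,   1.        ]]), 'k1': -0.021707386904253858, 'cam_to_world': array([[ 2.56138306e-01,  9.36415936e-01,  2.39829864e-01,
         2.25044709e+02],
       [-9.66639480e-01,  2.48420262e-01,  6.24138549e-02,
        -5.87580748e+02],
       [-1.13326931e-03, -2.47815594e-01,  9.68806558e-01,
         3.84675740e+02],
       [ 0.00000000e+00,  0.00000000e+00,  0.00000000e+00,
         1.00000000e+00]])}
```

View pics/scene0.png

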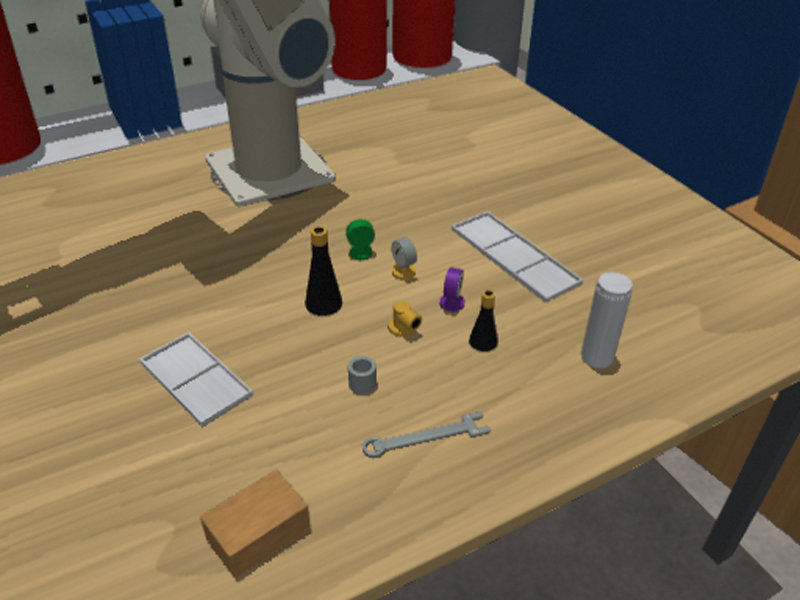

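View pics/side0.png

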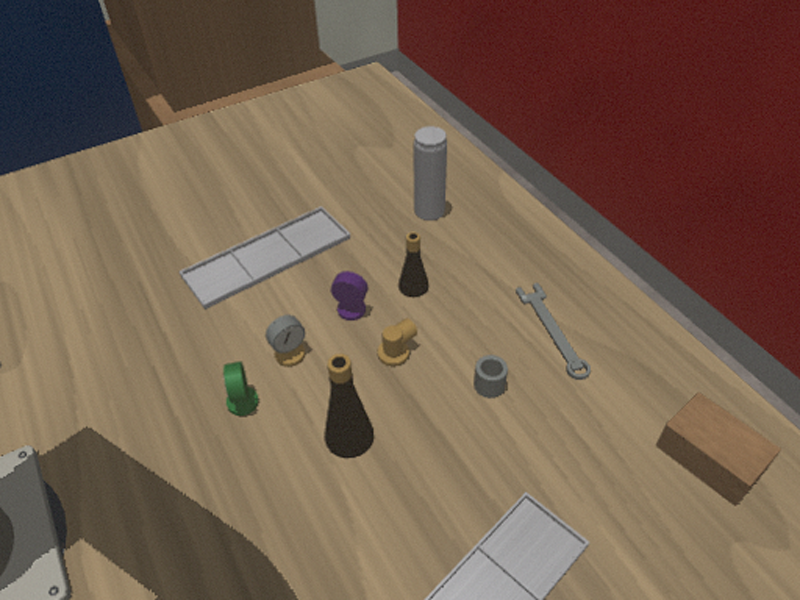

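Candidates in the scene picture (800 px): gauge look-alikes are green (360,240), purple (453,288) and the grey case with white dial (404,255), which is the one I want. The horns are at (323,270), larger, and (484,320), smaller. The elbow is at (403,318) and the collar at (362,375). The long tray is at (516,255) and the short tray at (196,378).

```bash
cat > h.py <<'E'
from workcell import get_obs, optics, ctrl
import cv2,numpy as np
from scipy.spatial.transform import Rotation as R
def ray(cal,uv):
    K=cal["intrinsics"];d=np.array([(uv[0]-K[0,2])/K[0,0],(uv[1]-K[1,2])/K[1,1]]);s=d.copy()
    for _ in range(10): s=d/(1+cal["k1"]*(s@s))
    T=np.array(cal["cam_to_world"]);v=T[:3,:3]@np.array([s[0],-s[1],-1.]);return T[:3,3],v
def at(cal,uv,z):
    o,v=ray(cal,uv);return o+v*(z-o[2])/v[2]
def big(uv,k=.64,off=(0,0)): return (np.array(uv)+.5)*k-.5+np.array(off)
def tri(cs,uvs):
    A=np.zeros((3,3));b=np.zeros(3)
    for c,u in zip(cs,uvs):
        o,v=ray(c,u);v/=np.linalg.norm(v);P=np.eye(3)-np.outer(v,v);A+=P;b+=P@o
    return np.linalg.solve(A,b)
def proj(cal,p):
    T=np.array(cal["cam_to_world"]);q=T[:3,:3].T@(np.array(p)-T[:3,3]);s=np.array([q[0],-q[1]])/-q[2]
    s=s*(1+cal["k1"]*(s@s));return cal["intrinsics"][:2,:2]@s+cal["intrinsics"][:2,2]
def tocmd(xyz,yaw=None):
    "shift in current tool axes to bring TCP to xyz; rz to bring tool y axis to world heading yaw(deg)"
    o=get_obs();M=R.from_rotvec(o["orientation"]);t=M.inv().apply(np.array(xyz)-o["ee_pos"])
    y=M.apply([0,1,0]);cur=np.degrees(np.arctan2(y[1],y[0]))
    r=None
    if yaw is not None: r=-((yaw-cur+90)%180-90)  # tool z down
    return np.round(t,1),cur,r if r is None else (round(r,1),round(np.radians(r),3))
E
python3 - <<'E'
from h import *
S=optics.calibration("scene");D=optics.calibration("side")
for n,a,b,z in[("large",(320,231),(339,361),150),("small",(488,294),(413,237),100),("collar",(362,365),(490,366),40),("gauge",(404,253),(287,333),45),("elbowfoot",(403,327),(394,357),5),("green",(360,237),(235,380),45),("purple",(453,283),(349,290),45),("can",(614,281),(430,135),150),("stubend",(417,322),(411,328),32)]:
    print(n,np.round(tri([S,D],[big(a),big(b)])),np.round(at(S,big(a),z)),np.round(at(D,big(b),z)))
for n,p in[("long",[(452,227),(488,213),(581,281),(545,299)]),("short",[(140,360),(190,335),(252,393),(204,423)])]:
    q=np.array([at(S,big(x),10) for x in p])[:,:2];print(n,np.round(q).tolist(),q.mean(0),[np.linalg.norm(q[i]-q[i-1]) for i in range(4)])
    ax=(q[2]-q[1])+(q[3]-q[0]);print(np.degrees(np.arctan2(ax[1],ax[0])))
p=[(181,271),(205,306),(350,237),(321,209)];q=np.array([at(D,big(x),10) for x in p])[:,:2];print(q.round(),q.mean(0))
for w in[(374,447),(482,424)]:print(at(S,big(w),5).round())
E
```

```text
large [459. -76. 148.] [462. -78. 150.] [459. -77. 150.]
small [660. 106.  98.] [663. 104. 100.] [660. 105. 100.]
collar [ 652. -102.   39.] [ 653. -104.   40.] [ 652. -101.   40.]
gauge [449.  80.  45.] [450.  79.  45.] [449.  81.  45.]
elbowfoot [570.   9.  -4.] [576.   8.   5.] [566.  -0.   5.]
green [361.  41.  40.] [372.  33.  45.] [361.  42.  45.]
purple [557. 111.  43.] [559. 110.  45.] [556. 109.  45.]
can [772. 243. 150.] [772. 243. 150.] [772. 244. 150.]
stubend [602.  16.  31.] [602.  18.  32.] [601.  13.  32.]
long [[379.0, 222.0], [371.0, 309.0], [622.0, 334.0], [632.0, 249.0]] [501.17589986 278.15698699] [np.float64(253.92686805157226), np.float64(87.34300568443639), np.float64(252.29181487602762), np.float64(85.54410420603507)]
5.869611744571379
short [[459.0, -386.0], [440.0, -301.0], [603.0, -257.0], [625.0, -337.0]] [ 531.68011422 -320.23848689] [np.float64(173.52722819907876), np.float64(86.56729761653678), np.float64(168.7145312626467), np.float64(82.50370361216044)]
15.719507702744739
[[366. 312.]
 [374. 221.]
 [625. 246.]
 [615. 334.]] [494.93960242 278.05855737]
[ 770. -144.    5.]
[806.   8.   5.]
```

```bash
for i in 1; do python3 -m jog '{"delta_rot":[[0,0,0],[0,0,0],[0,0,0],[0,0,0],[0,0,0]],"translation":[[33,-37,-5],[66,-74,-10],[99,-111,-20],[132,-148,-25],[160,-180,-28]],"hand":[1,1,1,1,1]}'
python3 -m jog '{"delta_rot":[[0,0,0],[0,0,0],[0,0,0],[0,0,0],[0,0,0]],"translation":[[33,-37,0],[66,-74,0],[99,-111,0],[132,-148,0],[165,-185,0]],"hand":[1,1,1,1,1]}'
python3 -m jog '{"delta_rot":[[0,0,0],[0,0,0],[0,0,0],[0,0,0],[0,0,0]],"translation":[[33,-37,0],[66,-74,0],[99,-111,0],[130,-140,0],[130,-140,0]],"hand":[1,1,1,1,1]}'; done
python3 - <<'E'
from h import *
c=optics.calibration("wrist");im=optics.get_image("wrist");np.savez("w1.npz",im=im,K=c["intrinsics"],k1=c["k1"],T=c["cam_to_world"])
cv2.imwrite("pics/w1.png",cv2.resize(im[:,:,::-1],(800,600),interpolation=cv2.INTER_CUBIC))
o=get_obs();print(o["ee_pos"],o["orientation"],o["qpos"])
E
```

```text
t: 0.6
ee_pos: [268.7, -387.3, 250.8]
orientation: [-3.115, -0.404, -0.0]
ft_force: [0.6, -1.2, -0.7]
width: 88.0
t: 1.1
ee_pos: [380.9, -166.6, 250.7]
orientation: [3.115, 0.403, 0.0]
ft_force: [0.9, -0.3, -0.1]
width: 87.5
t: 1.6
ee_pos: [472.7, 3.7, 250.7]
orientation: [-3.114, -0.411, -0.002]
ft_force: [0.1, 0.3, -0.1]
width: 87.9
[471.18127599   1.92889958 250.34703005] [-3.11458641e+00 -4.10382381e-01  7.44390315e-04] [-2.11732042e-02  1.58844338e-01  1.93254546e+00  1.54046041e-05
  1.05068435e+00  1.28760191e+00]
```

View pics/w1.png

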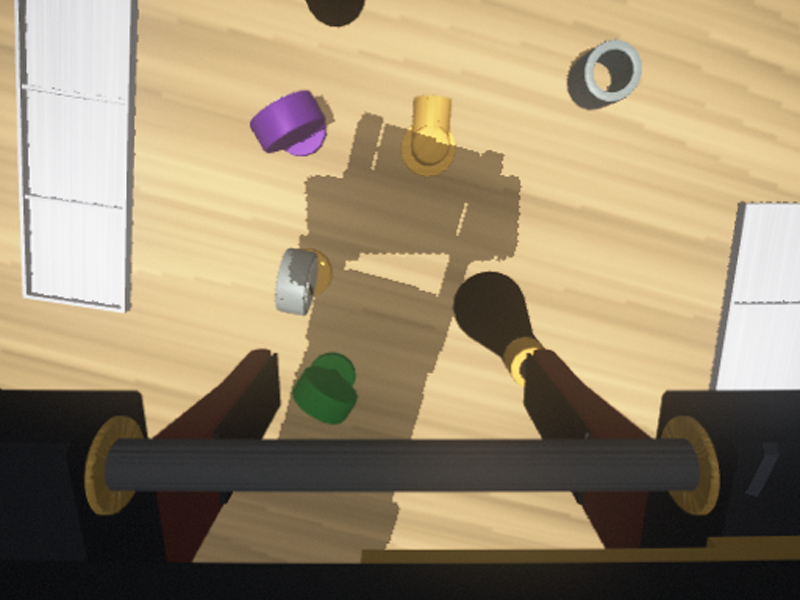

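Run:
```python
from h import *
d=np.load("w1.npz");c=dict(intrinsics=d["K"],k1=float(d["k1"]),cam_to_world=d["T"])
P=lambda u,z:at(c,big(u),z)[:2].round(1)
print("collar",P((612,72),40));e=P((431,143),46);s=P((432,97),46);print("elbow",e,s,np.degrees(np.arctan2(*(s-e)[::-1])),np.linalg.norm(s-e))
print("elbow foot",P((428,149),6))
for a,b in[((316,253),(306,313)),((288,251),(277,305))]:
    A,B=P(a,45),P(b,45);v=A-B;print("gauge line",A,B,np.degrees(np.arctan2(v[1],v[0])),np.linalg.norm(v))
print("gauge foot",P((310,270),8),P((331,270),8))
print("large top",P((523,362),150))
a=[P(x,10) for x in[(24,87),(134,101),(26,196),(132,208),(23,298),(130,311)]];print("long",a)
print("short",[P(x,10) for x in[(740,203),(735,302)]])
```

```text
collar [ 652.8 -103.4]
elbow [571.9   7.7] [601.9  15.5] 14.574216198038739 30.997419247414776
elbow foot [570.6   7.4]
gauge line [472.7  70.2] [424.7  67.4] 3.338470543764349 48.08159731123749
gauge line [468.7  91.1] [425.1  90.7] 0.5256346064576024 43.601834823777736
gauge foot [450.8  76.9] [455.4  59.8]
large top [461.  -72.8]
long [array([534.3, 324.3]), array([545.8, 238.5]), array([450.7, 315.5]), array([463.5, 228.9]), array([363. , 311.4]), array([375.9, 219.3])]
short [array([ 597.6, -250.8]), array([ 519.6, -281.9])]
```

```bash
python3 -c "
from h import *
print(tocmd((448,80,100),92))"
```

```text
(array([ -2.1, -81.4, 150.4]), np.float64(-74.9877312800486), (np.float64(13.0), np.float64(0.227)))
```

```bash
python3 -m jog '{"delta_rot":[[0,0,0.11],[0,0,0.227],[0,0,0.227],[0,0,0.227],[0,0,0.227]],"translation":[[-1,-40,20],[-2,-81,45],[-2,-81,95],[-2,-81,145],[-2,-81,150]],"hand":[1,1,1,1,1]}'
python3 - <<'E'
from h import *
im=optics.get_image("wrist")
cv2.imwrite("pics/w2.png",im[:,:,::-1]); print(tocmd((448,80,26),92))
E
```

```text
t: 2.15
ee_pos: [443.1, 76.4, 96.1]
orientation: [3.14, 0.048, -0.018]
ft_force: [-0.7, -0.1, 0.3]
width: 87.7
(array([ 3.8, -3.4, 72. ]), np.float64(-88.2862574893638), (np.float64(-0.3), np.float64(-0.005)))
```

View pics/w2.png

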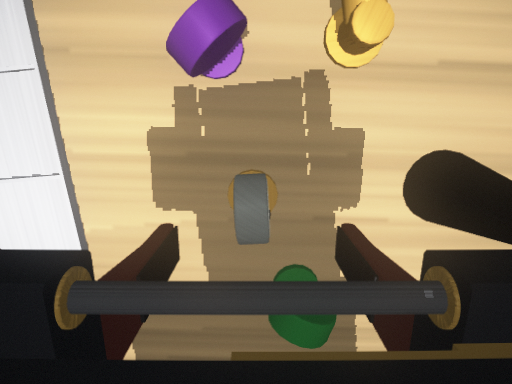

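The grey gauge, not the green or purple one, sits between the jaws with its case at (251,208), and its flats are parallel to the pads. I'll descend, close and lift.

```bash
python3 -m jog '{"delta_rot":[[0,0,0],[0,0,0],[0,0,0],[0,0,0],[0,0,0]],"translation":[[4,-3,30],[4,-3,60],[4,-3,71],[4,-3,71],[4,-3,71]],"hand":[1,1,1,1,-1]}'
python3 -m jog '{"delta_rot":[[0,0,0],[0,0,0],[0,0,0],[0,0,0],[0,0,0]],"translation":[[0,0,0],[0,0,0],[0,0,0],[0,0,0],[0,0,0]],"hand":[-1,-1,-1,-1,-1]}'
python3 -m jog '{"delta_rot":[[0,0,0],[0,0,0],[0,0,0],[0,0,0],[0,0,0]],"translation":[[0,0,-20],[0,0,-70],[0,0,-120],[0,0,-170],[0,0,-200]],"hand":[-1,-1,-1,-1,-1]}'
python3 -c "
from h import *
print(tocmd((520,-200,230),105))"
```

```text
t: 2.7
ee_pos: [453.0, 80.7, 31.3]
orientation: [-3.141, -0.047, -0.003]
ft_force: [-1.1, 0.5, -0.2]
width: 82.9
t: 3.2
ee_pos: [452.0, 81.0, 29.8]
orientation: [-3.141, -0.048, -0.0]
ft_force: [0.1, 0.4, -0.1]
width: 43.5
t: 3.7
ee_pos: [452.9, 81.1, 233.4]
orientation: [-3.141, -0.048, -0.007]
ft_force: [-0.2, 0.3, -1.3]
width: 3.3
(array([ 58.4, 283.1,   3.5]), np.float64(-88.23139918486413), (np.float64(-13.2), np.float64(-0.231)))
```

The fingers close at only about 70 mm/s, so I lifted before they had closed. I'll check the gauge.

```bash
python3 -m jog '{"delta_rot":[[0,0,0],[0,0,0],[0,0,0],[0,0,0],[0,0,0]],"translation":[[0,0,0],[0,0,0],[0,0,0],[0,0,0],[0,0,0]],"hand":[1,1,1,1,1]}';python3 -m jog '{"delta_rot":[[0,0,0],[0,0,0],[0,0,0],[0,0,0],[0,0,0]],"translation":[[0,0,0],[0,0,0],[0,0,0],[0,0,0],[0,0,0]],"hand":[1,1,1,1,1]}'
python3 - <<'E'
from h import *
im=optics.get_image("wrist");c=optics.calibration("wrist");np.savez("w3.npz",im=im,K=c["intrinsics"],k1=c["k1"],T=c["cam_to_world"])
s=optics.get_image("side")
a=cv2.resize(im[100:360,100:400],(600,520),interpolation=cv2.INTER_CUBIC)
b=cv2.resize(s[190:277,130:230],(200,174),interpolation=cv2.INTER_CUBIC)
o=np.zeros((520,800,3),np.uint8);o[:,:600]=a;o[:174,600:]=b
cv2.imwrite("pics/w3.png",o[:,:,::-1])
E
```

```text
t: 4.2
ee_pos: [451.2, 80.8, 228.4]
orientation: [3.141, 0.048, -0.004]
ft_force: [0.3, 0.4, -0.2]
width: 39.8
t: 4.7
ee_pos: [451.9, 80.9, 229.7]
orientation: [-3.141, -0.048, -0.0]
ft_force: [0.3, -0.7, 0.1]
width: 80.0
```

View pics/w3.png

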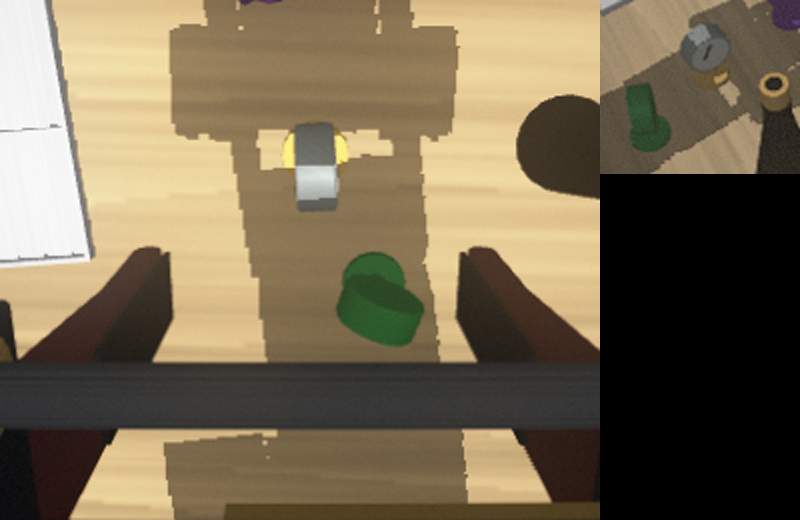

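The gauge is still standing: foot at about (316,148) and case at (317,165) in the crop. I'll measure it again.

Run:
```python
from h import *
d=np.load("w3.npz");c=dict(intrinsics=d["K"],k1=float(d["k1"]),cam_to_world=d["T"])
P=lambda u,z:at(c,big(u,.5,(100,100)),z)[:2].round(1)
print(P((283,152),8),P((348,152),8),"case far top/near low",P((314,124),55),P((318,210),45))
print(tocmd((449,81,26),92))
```

```text
[448.8  99.5] [450.1  58.9] case far top/near low [473.5  80.9] [422.3  76.9]
(array([-2.900e+00, -2.000e-01,  2.037e+02]), np.float64(-88.23421456054334), (np.float64(-0.2), np.float64(-0.004)))
```

```bash
python3 -m jog '{"delta_rot":[[0,0,0],[0,0,0],[0,0,0],[0,0,0],[0,0,0]],"translation":[[-3,0,45],[-3,0,90],[-3,0,135],[-3,0,165],[-3,0,165]],"hand":[0.1,0.1,0.1,0.1,0.1]}'
python3 -m jog '{"delta_rot":[[0,0,0],[0,0,0],[0,0,0],[0,0,0],[0,0,0]],"translation":[[0,2,20],[0,2,39],[0,2,39],[0,2,39],[0,2,39]],"hand":[0.1,0.1,-1,-1,-1]}'
python3 -m jog '{"delta_rot":[[0,0,0],[0,0,0],[0,0,0],[0,0,0],[0,0,0]],"translation":[[0,0,0],[0,0,0],[0,0,0],[0,0,0],[0,0,0]],"hand":[-1,-1,-1,-1,-1]}'
python3 -m jog '{"delta_rot":[[0,0,0]],"translation":[[0,0,0]],"hand":[-1]}'
```

```text
t: 5.3
ee_pos: [446.1, 80.4, 61.5]
orientation: [3.14, 0.048, -0.012]
ft_force: [-0.5, 0.3, 0.9]
width: 51.1
t: 5.8
ee_pos: [450.0, 79.0, 27.2]
orientation: [-3.141, -0.048, -0.004]
ft_force: [1.2, 0.8, -0.4]
width: 27.3
t: 6.3
ee_pos: [450.0, 79.0, 27.0]
orientation: [-3.141, -0.048, -0.004]
ft_force: [0.3, -0.9, 8.6]
width: 21.7
t: 6.4
ee_pos: [450.0, 79.0, 27.0]
orientation: [-3.141, -0.048, -0.004]
ft_force: [-0.8, -0.7, 7.7]
width: 21.6
```

```bash
python3 -m jog '{"delta_rot":[[0,0,0],[0,0,0],[0,0,0],[0,0,0],[0,0,0]],"translation":[[0,0,-20],[0,0,-65],[0,0,-110],[0,0,-155],[0,0,-190]],"hand":[-1,-1,-1,-1,-1]}'
python3 -m jog '{"delta_rot":[[0,0,-0.05],[0,0,-0.1],[0,0,-0.15],[0,0,-0.2],[0,0,-0.231]],"translation":[[10,45,0],[20,90,0],[30,135,0],[40,180,0],[40,220,0]],"hand":[-1,-1,-1,-1,-1]}'
python3 -m jog '{"delta_rot":[[0,0,0],[0,0,0],[0,0,0],[0,0,0]],"translation":[[0,40,0],[0,80,0],[0,115,0],[0,115,0]],"hand":[-1,-1,-1,-1]}'
python3 - <<'E'
from h import *
im=optics.get_image("wrist");c=optics.calibration("wrist");np.savez("w4.npz",im=im,K=c["intrinsics"],k1=c["k1"],T=c["cam_to_world"])
cv2.imwrite("pics/w4.png",cv2.resize(im[:,:,::-1],(800,600),interpolation=cv2.INTER_CUBIC))
E
```

```text
t: 6.9
ee_pos: [449.2, 78.9, 218.9]
orientation: [-3.141, -0.048, -0.004]
ft_force: [0.1, -1.1, -1.9]
width: 21.9
t: 7.4
ee_pos: [496.5, -142.0, 216.5]
orientation: [3.114, 0.412, 0.003]
ft_force: [0.5, -0.1, -2.0]
width: 22.2
t: 7.8
ee_pos: [526.3, -254.6, 216.2]
orientation: [3.113, 0.405, 0.002]
ft_force: [-0.5, 0.2, -1.4]
width: 21.9
```

View pics/w4.png

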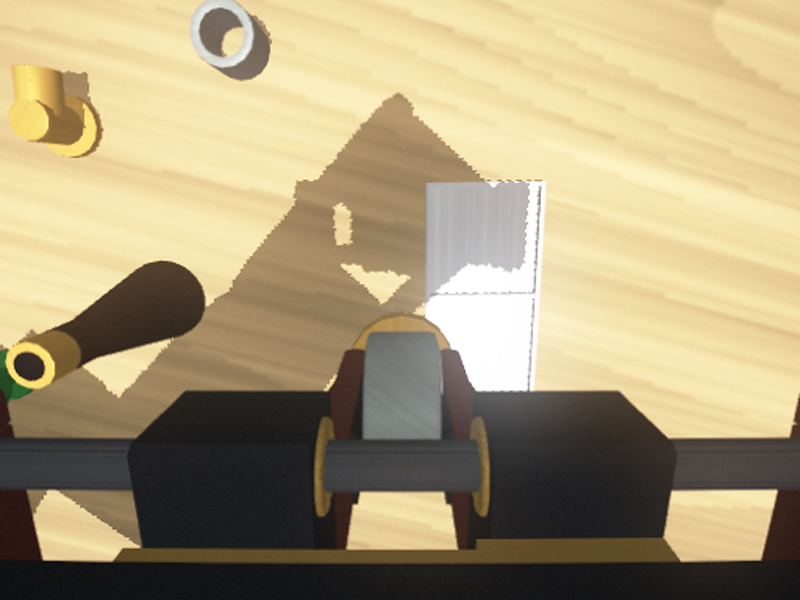

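The gauge is held upright between the fingers. The short tray's far edge runs (426,182)–(546,181) and its divider (427,293)–(538,293).

Run:
```python
from h import *
d=np.load("w4.npz");c=dict(intrinsics=d["K"],k1=float(d["k1"]),cam_to_world=d["T"])
P=lambda u,z:at(c,big(u),z)[:2].round(1)
a=[P(x,10) for x in[(426,182),(546,181),(427,293),(541,293)]];print(a)
m1=(a[0]+a[1])/2;m2=(a[2]+a[3])/2;v=m1-m2;print(m2,np.linalg.norm(v),np.degrees(np.arctan2(v[1],v[0])))
ax=np.array([np.cos(np.radians(15)),np.sin(np.radians(15))])
C=np.array([531,-320]);print(C+42.5*ax,C-42.5*ax)
g=C-42.5*ax
print(tocmd((*g,120),105))
```

```text
[array([ 597.3, -252.9]), array([ 620.8, -337.9]), array([ 517.1, -276.1]), array([ 540. , -361.7])]
[ 528.55 -318.9 ] 83.86000238492723 16.27386933469564
[ 572.05184762 -309.00019058] [ 489.94815238 -330.99980942]
(array([-54.4,  66.8,  95.8]), np.float64(-75.15390067386899), (np.float64(-0.2), np.float64(-0.003)))
```

```bash
python3 -m jog '{"delta_rot":[[0,0,0],[0,0,0],[0,0,0],[0,0,0],[0,0,0]],"translation":[[-28,33,0],[-56,66,0],[-56,66,45],[-56,66,90],[-56,66,130]],"hand":[-1,-1,-1,-1,-1]}'
python3 -m jog '{"delta_rot":[[0,0,0],[0,0,0],[0,0,0],[0,0,0],[0,0,0]],"translation":[[0,0,15],[0,0,30],[0,0,42],[0,0,50],[0,0,54]],"hand":[-1,-1,-1,-1,-1]}'
python3 -m jog '{"delta_rot":[[0,0,0],[0,0,0]],"translation":[[0,0,0],[0,0,0]],"hand":[-1,-1]}'
python3 -c "
from h import *
print(tocmd((488,-331,31),105))"
```

```text
t: 8.35
ee_pos: [487.7, -327.9, 84.6]
orientation: [-3.114, -0.41, 0.0]
ft_force: [-0.1, -0.8, -2.8]
width: 22.1
t: 8.85
ee_pos: [489.0, -329.3, 31.9]
orientation: [3.114, 0.41, 0.001]
ft_force: [0.1, -0.0, -0.9]
width: 22.3
t: 9.05
ee_pos: [489.0, -329.5, 32.4]
orientation: [3.114, 0.41, 0.001]
ft_force: [-0.1, 0.5, -2.0]
width: 21.9
(array([-1.3,  1.2,  1.4]), np.float64(-75.00409577036848), (np.float64(-0.0), np.float64(-0.0)))
```

```bash
python3 -m jog '{"delta_rot":[[0,0,0],[0,0,0],[0,0,0],[0,0,0],[0,0,0]],"translation":[[0,0,2],[0,0,2],[0,0,2],[0,0,2],[0,0,2]],"hand":[-1,0.1,0.1,0.1,0.1]}'
python3 -m jog '{"delta_rot":[[0,0,0],[0,0,0],[0,0,0],[0,0,0],[0,0,0]],"translation":[[0,0,0],[0,0,-30],[0,0,-75],[0,0,-120],[0,0,-160]],"hand":[0.1,0.1,0.1,0.1,0.1]}'
python3 -c "
from h import *
print(tocmd((660,105,190),105))"
```

```text
t: 9.55
ee_pos: [488.6, -329.3, 29.8]
orientation: [3.115, 0.41, 0.0]
ft_force: [-1.2, -0.3, -0.2]
width: 47.3
t: 10.05
ee_pos: [488.5, -329.2, 191.8]
orientation: [3.114, 0.41, 0.001]
ft_force: [0.3, -0.2, -0.8]
width: 48.3
(array([ 278. , -375. ,    1.7]), np.float64(-75.00064606781739), (np.float64(-0.0), np.float64(-0.0)))
```

```bash
python3 -m jog '{"delta_rot":[[0,0,0],[0,0,0],[0,0,0],[0,0,0],[0,0,0]],"translation":[[28,-38,0],[56,-76,0],[84,-113,0],[112,-150,0],[140,-188,0]],"hand":[0.2,0.2,0.2,0.2,0.2]}'
python3 -m jog '{"delta_rot":[[0,0,0],[0,0,0],[0,0,0],[0,0,0],[0,0,0]],"translation":[[28,-38,0],[56,-76,0],[84,-113,0],[112,-150,0],[138,-187,0]],"hand":[0.2,0.2,0.2,0.2,0.2]}'
python3 -m jog '{"delta_rot":[[0,0,0]],"translation":[[0,0,0]],"hand":[0.2]}'
python3 - <<'E'
from h import *
im=optics.get_image("wrist");c=optics.calibration("wrist");np.savez("w5.npz",im=im,K=c["intrinsics"],k1=c["k1"],T=c["cam_to_world"])
s=optics.get_image("scene")
a=cv2.resize(im[60:320,100:400],(600,520),interpolation=cv2.INTER_CUBIC)
b=cv2.resize(s[195:282,80:180],(200,174),interpolation=cv2.INTER_CUBIC)
o=np.zeros((520,800,3),np.uint8);o[:,:600]=a;o[:174,600:]=b
cv2.imwrite("pics/w5.png",o[:,:,::-1])
E
```

```text
t: 10.55
ee_pos: [575.5, -109.7, 189.9]
orientation: [3.115, 0.41, 0.001]
ft_force: [0.5, -0.5, -0.5]
width: 52.4
t: 11.05
ee_pos: [660.4, 107.0, 189.7]
orientation: [3.115, 0.41, 0.0]
ft_force: [0.4, -0.7, 1.2]
width: 52.9
t: 11.15
ee_pos: [661.3, 110.1, 189.6]
orientation: [-3.113, -0.417, -0.003]
ft_force: [1.3, 0.0, -0.2]
width: 52.7
```

View pics/w5.png

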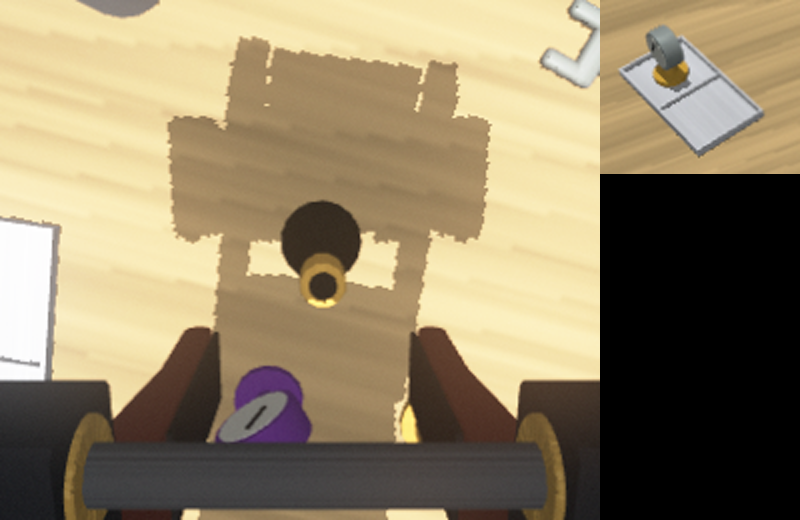

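The gauge stands in the near short-tray pocket. The small horn's top centre is at (322,284) in the crop, and its base is centred near (320,241).

Run:
```python
from h import *
d=np.load("w5.npz");c=dict(intrinsics=d["K"],k1=float(d["k1"]),cam_to_world=d["T"])
p=at(c,big((322,283),.5,(100,60)),100);q=at(c,big((320,241),.5,(100,60)),2);print(p,q)
print(tocmd((*p[:2],66)))
```

```text
[661.27814779 103.55166266 100.        ] [659.8388815  103.10197334   2.        ]
(array([  1. ,   2.7, 123.3]), np.float64(-74.87592094344573), None)
```

```bash
python3 -m jog '{"delta_rot":[[0,0,0],[0,0,0],[0,0,0],[0,0,0],[0,0,0]],"translation":[[1,3,45],[1,3,90],[1,3,123],[1,3,123],[1,3,123]],"hand":[0.2,0.2,0.2,-1,-1]}'
python3 -m jog '{"delta_rot":[[0,0,0],[0,0,0],[0,0,0],[0,0,0],[0,0,0]],"translation":[[0,0,0],[0,0,0],[0,0,0],[0,0,0],[0,0,0]],"hand":[-1,-1,-1,-1,-1]}'
python3 -m jog '{"delta_rot":[[0,0,0],[0,0,0]],"translation":[[0,0,0],[0,0,0]],"hand":[-1,-1]}'
```

```text
t: 11.75
ee_pos: [661.5, 101.2, 67.0]
orientation: [3.115, 0.408, -0.002]
ft_force: [0.1, -0.2, 0.6]
width: 39.7
t: 12.25
ee_pos: [663.0, 102.5, 68.6]
orientation: [3.114, 0.41, 0.005]
ft_force: [0.2, -1.4, 7.9]
width: 19.7
t: 12.45
ee_pos: [663.0, 102.5, 68.6]
orientation: [3.114, 0.41, 0.005]
ft_force: [-0.4, -1.4, 7.3]
width: 19.2
```

```bash
python3 -m jog '{"delta_rot":[[0,0,0],[0,0,0],[0,0,0],[0,0,0],[0,0,0]],"translation":[[0,0,-15],[0,0,-50],[0,0,-95],[0,0,-140],[0,0,-140]],"hand":[-1,-1,-1,-1,-1]}'
python3 -c "
from h import *
print(tocmd((570,-307,208),106))"
```

```text
t: 12.95
ee_pos: [665.6, 103.1, 215.1]
orientation: [-3.114, -0.41, -0.02]
ft_force: [0.8, 0.6, -0.2]
width: 19.5
(array([-198.7,  371.3,    5.2]), np.float64(-74.98881677485561), (np.float64(-1.0), np.float64(-0.017)))
```

```bash
python3 -m jog '{"delta_rot":[[0,0,0],[0,0,0],[0,0,0],[0,0,0],[0,0,0]],"translation":[[-20,38,0],[-40,76,0],[-60,114,0],[-80,152,0],[-100,188,0]],"hand":[-1,-1,-1,-1,-1]}'
python3 -m jog '{"delta_rot":[[0,0,0],[0,0,0],[0,0,0],[0,0,0],[0,0,0]],"translation":[[-20,38,0],[-40,76,0],[-60,114,0],[-80,152,0],[-99,183,0]],"hand":[-1,-1,-1,-1,-1]}'
python3 -m jog '{"delta_rot":[[0,0,0],[0,0,0]],"translation":[[0,0,0],[0,0,0]],"hand":[-1,-1]}'
python3 -c "
from h import *
print(get_obs()['ee_pos'],tocmd((570,-307,72),106))"
```

```text
t: 13.45
ee_pos: [612.7, -106.5, 206.6]
orientation: [-3.115, -0.41, 0.001]
ft_force: [0.7, 0.4, -0.4]
width: 19.2
t: 13.95
ee_pos: [564.5, -309.3, 206.6]
orientation: [-3.115, -0.409, 0.001]
ft_force: [0.8, 0.6, -1.7]
width: 19.4
t: 14.15
ee_pos: [564.8, -307.8, 206.4]
orientation: [-3.114, -0.407, 0.001]
ft_force: [0.2, 0.1, -0.9]
width: 19.5
[ 564.79317239 -307.77292049  206.42533365] (array([  5.3,   0.7, 134.4]), np.float64(-75.10991236362234), (np.float64(-1.1), np.float64(-0.019)))
```

```bash
python3 -m jog '{"delta_rot":[[0,0,0],[0,0,0],[0,0,0],[0,0,0],[0,0,0]],"translation":[[5,1,40],[5,1,85],[5,1,110],[5,1,120],[5,1,128]],"hand":[-1,-1,-1,-1,-1]}'
python3 -m jog '{"delta_rot":[[0,0,0],[0,0,0],[0,0,0],[0,0,0],[0,0,0]],"translation":[[0,0,3],[0,0,6],[0,0,6],[0,0,6],[0,0,6]],"hand":[-1,-1,-1,-1,-1]}'
```

```text
t: 14.65
ee_pos: [570.9, -305.9, 78.2]
orientation: [-3.114, -0.412, 0.001]
ft_force: [0.1, 0.2, -0.9]
width: 19.0
t: 15.15
ee_pos: [570.9, -307.5, 73.4]
orientation: [3.114, 0.41, 0.002]
ft_force: [0.1, -0.5, -1.1]
width: 19.5
```

```bash
python3 -m jog '{"delta_rot":[[0,0,0],[0,0,0],[0,0,0],[0,0,0],[0,0,0]],"translation":[[0,0,2],[0,0,2],[0,0,2],[0,0,2],[0,0,2]],"hand":[-1,-1,0.2,0.2,0.2]}'
python3 -m jog '{"delta_rot":[[0,0,0],[0,0,0],[0,0,0],[0,0,0],[0,0,0]],"translation":[[0,0,0],[0,0,0],[0,0,-30],[0,0,-70],[0,0,-115]],"hand":[0.2,0.2,0.6,0.6,0.6]}'
python3 -c "
from h import *
print(tocmd((652.5,-103,110),96))"
```

```text
t: 15.65
ee_pos: [570.5, -307.1, 70.5]
orientation: [-3.115, -0.41, 0.0]
ft_force: [-0.9, 0.4, 0.8]
width: 40.2
t: 16.15
ee_pos: [569.7, -306.7, 185.7]
orientation: [-3.113, -0.41, 0.004]
ft_force: [1.2, -0.7, 0.3]
width: 69.6
(array([ 132.8, -175.1,   75.8]), np.float64(-74.9997067423903), (np.float64(9.0), np.float64(0.157)))
```

```bash
python3 -m jog '{"delta_rot":[[0,0,0.04],[0,0,0.08],[0,0,0.12],[0,0,0.157],[0,0,0.157]],"translation":[[28,-37,0],[56,-74,0],[84,-111,20],[112,-148,40],[133,-175,70]],"hand":[0.6,0.6,0.6,0.6,0.6]}'
python3 -m jog '{"delta_rot":[[0,0,0],[0,0,0]],"translation":[[0,0,0],[0,0,0]],"hand":[0.6,0.6]}'
python3 - <<'E'
from h import *
im=optics.get_image("wrist");c=optics.calibration("wrist");np.savez("w6.npz",im=im,K=c["intrinsics"],k1=c["k1"],T=c["cam_to_world"])
s=optics.get_image("scene")
a=cv2.resize(im[60:320,100:400],(600,520),interpolation=cv2.INTER_CUBIC)
b=cv2.resize(s[195:282,80:180],(200,174),interpolation=cv2.INTER_CUBIC)
o=np.zeros((520,800,3),np.uint8);o[:,:600]=a;o[:174,600:]=b
cv2.imwrite("pics/w6.png",o[:,:,::-1])
E
```

```text
t: 16.65
ee_pos: [655.7, -101.5, 116.6]
orientation: [3.137, 0.164, 0.006]
ft_force: [0.4, -1.2, -0.4]
width: 70.0
t: 16.85
ee_pos: [653.3, -103.0, 114.9]
orientation: [-3.137, -0.168, 0.003]
ft_force: [0.1, -0.2, -0.2]
width: 69.9
```

View pics/w6.png

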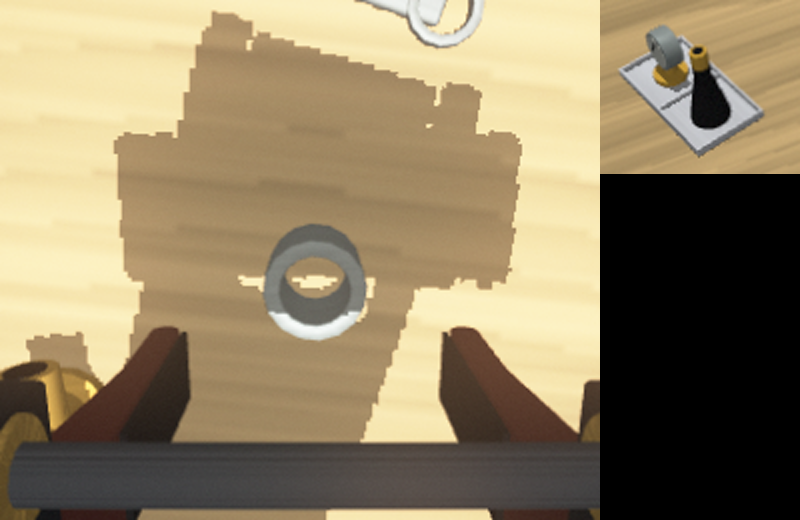

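Both short-tray parts stand in their pockets. The collar's top centre is at (315,290) in the crop.

Run:
```python
from h import *
d=np.load("w6.npz");c=dict(intrinsics=d["K"],k1=float(d["k1"]),cam_to_world=d["T"])
p=at(c,big((315,290),.5,(100,60)),40);print(p)
print(tocmd((*p[:2],14)))
```

```text
[ 654.63713225 -105.21316184   40.        ]
(array([  0.5,   0.5, 102.5]), np.float64(-84.02926997450602), None)
```

```bash
python3 -m jog '{"delta_rot":[[0,0,0],[0,0,0],[0,0,0],[0,0,0],[0,0,0]],"translation":[[0,0.5,40],[0,0.5,75],[0,0.5,102],[0,0.5,102],[0,0.5,102]],"hand":[0.6,0.6,0.6,0.6,-1]}'
python3 -m jog '{"delta_rot":[[0,0,0],[0,0,0],[0,0,0],[0,0,0],[0,0,0]],"translation":[[0,0,0],[0,0,0],[0,0,0],[0,0,0],[0,0,0]],"hand":[-1,-1,-1,-1,-1]}'
python3 -m jog '{"delta_rot":[[0,0,0],[0,0,0]],"translation":[[0,0,0],[0,0,0]],"hand":[-1,-1]}'
```

```text
t: 17.45
ee_pos: [654.2, -105.6, 14.8]
orientation: [3.137, 0.162, 0.002]
ft_force: [0.0, -0.1, 0.3]
width: 65.8
t: 17.95
ee_pos: [654.8, -104.4, 15.3]
orientation: [3.137, 0.165, 0.003]
ft_force: [-0.5, -1.1, 7.9]
width: 41.4
t: 18.15
ee_pos: [654.8, -104.4, 15.4]
orientation: [3.137, 0.165, 0.003]
ft_force: [-0.6, 0.1, 6.7]
width: 41.7
```

```bash
python3 -m jog '{"delta_rot":[[0,0,0],[0,0,0],[0,0,0],[0,0,0],[0,0,0]],"translation":[[0,0,-15],[0,0,-50],[0,0,-90],[0,0,-130],[0,0,-150]],"hand":[-1,-1,-1,-1,-1]}'
python3 -c "
from h import *
print(tocmd((583,286,165),96))"
```

```text
t: 18.65
ee_pos: [655.4, -104.4, 168.6]
orientation: [3.136, 0.165, 0.008]
ft_force: [0.2, 0.4, -0.8]
width: 41.9
(array([ -31.1, -395.8,    2.9]), np.float64(-83.98515437759642), (np.float64(0.0), np.float64(0.0)))
```

```bash
python3 -m jog '{"delta_rot":[[0,0,0],[0,0,0],[0,0,0],[0,0,0],[0,0,0]],"translation":[[-3,-47,0],[-6,-94,0],[-9,-141,0],[-12,-188,0],[-15,-230,0]],"hand":[-1,-1,-1,-1,-1]}'
python3 -m jog '{"delta_rot":[[0,0,0],[0,0,0],[0,0,0],[0,0,0],[0,0,0]],"translation":[[-4,-45,0],[-8,-90,0],[-12,-130,0],[-16,-166,0],[-16,-166,0]],"hand":[-1,-1,-1,-1,-1]}'
python3 - <<'E'
from h import *
im=optics.get_image("wrist");c=optics.calibration("wrist");np.savez("w7.npz",im=im,K=c["intrinsics"],k1=c["k1"],T=c["cam_to_world"])
cv2.imwrite("pics/w7.png",cv2.resize(im[:,:,::-1],(800,600),interpolation=cv2.INTER_CUBIC))
print(tocmd((583,286,18),96))
E
```

```text
t: 19.15
ee_pos: [614.1, 125.1, 164.7]
orientation: [-3.137, -0.165, -0.001]
ft_force: [0.8, 0.5, -0.9]
width: 41.9
t: 19.65
ee_pos: [580.3, 290.6, 164.7]
orientation: [-3.136, -0.171, -0.001]
ft_force: [0.9, 0.3, -1.4]
width: 42.1
(array([  1.9,   2.8, 146.5]), np.float64(-83.78531299344563), (np.float64(0.2), np.float64(0.004)))
```

View pics/w7.png

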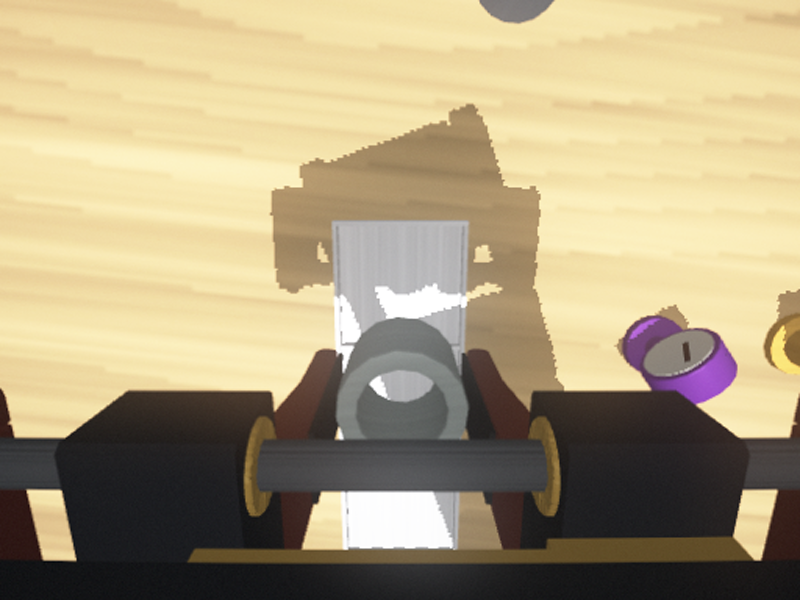

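The collar is held over the tray's far pocket. The tray's far edge runs (333,221)–(469,221) and its divider is at row 344. I'll check the numbers.

Run:
```python
from h import *
d=np.load("w7.npz");c=dict(intrinsics=d["K"],k1=float(d["k1"]),cam_to_world=d["T"])
P=lambda u:at(c,big(u),10)[:2]
a,b,e,f=[P(x) for x in[(333,221),(469,221),(341,344),(465,344)]]
m=(a+b)/2;n=(e+f)/2;v=m-n;print(a,b,m,n,np.linalg.norm(v),np.degrees(np.arctan2(v[1],v[0])),"pocket",(m+n)/2)
```

```text
[620.73874035 336.4801386 ] [630.32224895 249.4685798 ] [625.53049465 292.9743592 ] [542.93902612 282.52379923] 83.250014283091 7.211492442186717 pocket [584.23476039 287.74907921]
```

```bash
python3 -m jog '{"delta_rot":[[0,0,0],[0,0,0],[0,0,0],[0,0,0],[0,0,0]],"translation":[[2,0,30],[2,0,70],[2,0,105],[2,0,125],[2,0,137]],"hand":[-1,-1,-1,-1,-1]}'
python3 -m jog '{"delta_rot":[[0,0,0],[0,0,0],[0,0,0],[0,0,0]],"translation":[[0,0,4],[0,0,8],[0,0,8],[0,0,8]],"hand":[-1,-1,-1,-1]}'
```

```text
t: 20.2
ee_pos: [582.8, 284.8, 25.0]
orientation: [3.136, 0.163, -0.004]
ft_force: [0.7, -0.2, -1.1]
width: 41.9
t: 20.6
ee_pos: [584.3, 286.9, 19.8]
orientation: [-3.137, -0.165, -0.003]
ft_force: [0.6, -0.3, -1.5]
width: 41.6
```

```bash
python3 -m jog '{"delta_rot":[[0,0,0],[0,0,0],[0,0,0],[0,0,0],[0,0,0]],"translation":[[0,0,2],[0,0,2],[0,0,2],[0,0,2],[0,0,2]],"hand":[-1,0.6,0.6,0.6,0.6]}'
python3 -m jog '{"delta_rot":[[0,0,0],[0,0,0],[0,0,0],[0,0,0],[0,0,0]],"translation":[[0,0,0],[0,0,-30],[0,0,-70],[0,0,-110],[0,0,-140]],"hand":[0.6,0.6,0.6,0.6,0.6]}'
python3 -c "
from h import *
print(tocmd((571,7.5,120),105))"
```

```text
t: 21.1
ee_pos: [583.5, 286.7, 16.7]
orientation: [-3.137, -0.165, -0.0]
ft_force: [0.2, -0.0, -0.0]
width: 69.2
t: 21.6
ee_pos: [584.1, 286.9, 159.1]
orientation: [-3.137, -0.165, -0.003]
ft_force: [0.9, -0.1, -0.0]
width: 70.3
(array([-42.3, 276.5,  38.9]), np.float64(-83.99499123721574), (np.float64(-9.0), np.float64(-0.157)))
```

```bash
python3 -m jog '{"delta_rot":[[0,0,-0.04],[0,0,-0.08],[0,0,-0.12],[0,0,-0.157],[0,0,-0.157]],"translation":[[-7,46,0],[-14,92,0],[-21,138,0],[-28,184,0],[-35,230,0]],"hand":[0.6,0.6,0.6,0.6,0.6]}'
python3 -c "
from h import *
print(tocmd((571,7.5,115),105))"
```

```text
t: 22.1
ee_pos: [572.4, 52.5, 156.8]
orientation: [3.114, 0.412, 0.0]
ft_force: [0.6, -0.1, -1.1]
width: 70.1
(array([-13.1,  43.1,  41.8]), np.float64(-74.91766564992194), (np.float64(0.1), np.float64(0.001)))
```

```bash
python3 -m jog '{"delta_rot":[[0,0,0],[0,0,0],[0,0,0],[0,0,0]],"translation":[[-13,43,10],[-13,43,40],[-13,43,40],[-13,43,40]],"hand":[0.4,0.4,0.4,0.4]}'
python3 - <<'E'
from h import *
im=optics.get_image("wrist");c=optics.calibration("wrist");np.savez("w8.npz",im=im,K=c["intrinsics"],k1=c["k1"],T=c["cam_to_world"])
s=optics.get_image("scene")
a=cv2.resize(im[60:320,100:400],(600,520),interpolation=cv2.INTER_CUBIC)
b=cv2.resize(s[125:212,280:380],(200,174),interpolation=cv2.INTER_CUBIC)
o=np.zeros((520,800,3),np.uint8);o[:,:600]=a;o[:174,600:]=b
cv2.imwrite("pics/w8.png",o[:,:,::-1])
print(tocmd((571,7.5,14),105))
E
```

```text
t: 22.5
ee_pos: [571.0, 9.5, 116.5]
orientation: [-3.114, -0.41, 0.002]
ft_force: [1.1, -0.1, -0.0]
width: 61.5
(array([ -1.8,   2.3, 103.6]), np.float64(-74.92929306019981), (np.float64(0.1), np.float64(0.001)))
```

View pics/w8.png

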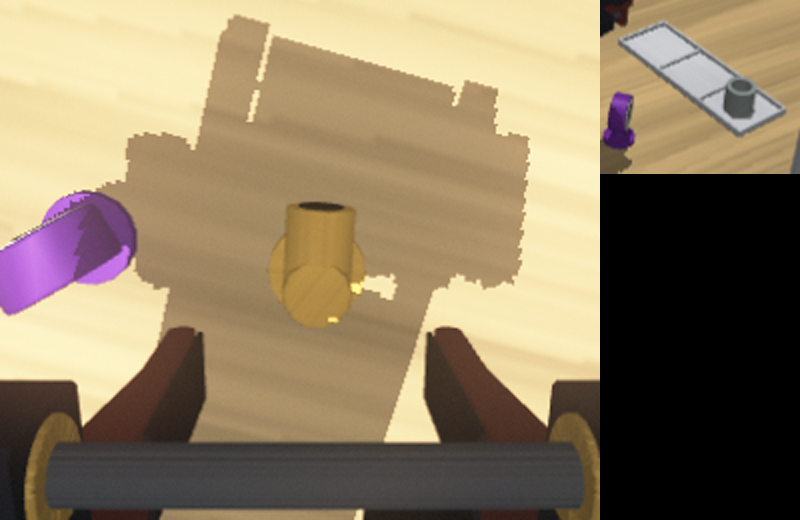

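The collar stands in the far pocket. The elbow's top is centred at (317,293) in the crop, with its stub square to the jaws.

```bash
python3 - <<'E'
from h import *
d=np.load("w8.npz");c=dict(intrinsics=d["K"],k1=float(d["k1"]),cam_to_world=d["T"])
p=at(c,big((317,293),.5,(100,60)),46);print(p,tocmd((*p[:2],15)))
E
python3 -m jog '{"delta_rot":[[0,0,0],[0,0,0],[0,0,0],[0,0,0],[0,0,0]],"translation":[[0,1,30],[0,1,60],[0,1,90],[0,1,102],[0,1,102]],"hand":[0.4,0.4,0.4,0.4,0.4]}'
```

```text
[572.93984776   8.17823457  46.        ] (array([  0.2,   2.1, 102.6]), np.float64(-74.92929306019981), None)
t: 23.1
ee_pos: [571.1, 9.1, 14.0]
orientation: [-3.114, -0.412, 0.003]
ft_force: [-0.7, 0.1, 0.6]
width: 61.6
```

```bash
python3 -m jog '{"delta_rot":[[0,0,0],[0,0,0],[0,0,0],[0,0,0],[0,0,0]],"translation":[[0,0,0],[0,0,0],[0,0,0],[0,0,0],[0,0,0]],"hand":[-1,-1,-1,-1,-1]}'
python3 -m jog '{"delta_rot":[[0,0,0],[0,0,0],[0,0,0]],"translation":[[0,0,0],[0,0,0],[0,0,0]],"hand":[-1,-1,-1]}'
```

```text
t: 23.6
ee_pos: [572.0, 8.4, 15.4]
orientation: [3.115, 0.41, 0.002]
ft_force: [-1.3, 0.2, 5.1]
width: 27.7
t: 23.9
ee_pos: [572.0, 8.3, 15.4]
orientation: [3.115, 0.41, 0.001]
ft_force: [-1.0, 0.6, 6.2]
width: 27.6
```

```bash
python3 -m jog '{"delta_rot":[[0,0,0],[0,0,0],[0,0,0],[0,0,0],[0,0,0]],"translation":[[0,0,-15],[0,0,-50],[0,0,-90],[0,0,-130],[0,0,-150]],"hand":[-1,-1,-1,-1,-1]}'
python3 -c "
from h import *
print(tocmd((414,268,165),96))"
```

```text
t: 24.4
ee_pos: [572.9, 8.3, 168.9]
orientation: [3.114, 0.41, 0.007]
ft_force: [0.4, -0.3, -1.9]
width: 27.5
(array([ -86.3, -292. ,    3.2]), np.float64(-75.00143550128504), (np.float64(9.0), np.float64(0.157)))
```

```bash
python3 -m jog '{"delta_rot":[[0,0,0.04],[0,0,0.08],[0,0,0.12],[0,0,0.157],[0,0,0.157]],"translation":[[-13,-44,0],[-26,-88,0],[-39,-132,0],[-52,-176,0],[-62,-210,0]],"hand":[-1,-1,-1,-1,-1]}'
python3 -c "
from h import *
print(tocmd((414,268,165),96))"
```

```text
t: 24.9
ee_pos: [455.6, 196.6, 165.4]
orientation: [-3.137, -0.164, 0.0]
ft_force: [-1.2, 0.6, -2.2]
width: 27.5
(array([-33.9, -75.3,   0.4]), np.float64(-84.02559930508598), (np.float64(-0.0), np.float64(-0.0)))
```

```bash
python3 -m jog '{"delta_rot":[[0,0,0],[0,0,0],[0,0,0],[0,0,0],[0,0,0]],"translation":[[-17,-38,0],[-34,-75,0],[-34,-75,40],[-34,-75,85],[-34,-75,120]],"hand":[-1,-1,-1,-1,-1]}'
python3 -m jog '{"delta_rot":[[0,0,0],[0,0,0],[0,0,0],[0,0,0],[0,0,0]],"translation":[[0,0,12],[0,0,20],[0,0,25],[0,0,25],[0,0,25]],"hand":[-1,-1,-1,-1,-1]}'
python3 -c "
from h import *
print(tocmd((414.5,268,18.4),96))"
```

```text
t: 25.4
ee_pos: [415.1, 266.4, 43.8]
orientation: [-3.137, -0.167, -0.0]
ft_force: [-0.3, -0.6, -2.5]
width: 27.7
t: 25.9
ee_pos: [416.6, 266.6, 20.8]
orientation: [-3.136, -0.164, -0.003]
ft_force: [-0.1, -0.1, -2.4]
width: 27.3
(array([-1.9, -1.6,  2.4]), np.float64(-84.00734733319037), (np.float64(-0.0), np.float64(-0.0)))
```

```bash
python3 -m jog '{"delta_rot":[[0,0,0],[0,0,0],[0,0,0],[0,0,0],[0,0,0]],"translation":[[0,0,3],[0,0,3],[0,0,3],[0,0,3],[0,0,3]],"hand":[-1,0.2,0.2,0.2,0.2]}'
python3 -m jog '{"delta_rot":[[0,0,0],[0,0,0],[0,0,0],[0,0,0],[0,0,0]],"translation":[[0,0,0],[0,0,-35],[0,0,-80],[0,0,-130],[0,0,-180]],"hand":[0.2,0.2,0.2,0.2,0.2]}'
python3 -c "
from h import *
print(tocmd((460,-76,195),96))"
```

```text
t: 26.4
ee_pos: [415.8, 266.2, 16.8]
orientation: [-3.137, -0.165, -0.0]
ft_force: [0.1, -0.3, -0.3]
width: 52.3
t: 26.9
ee_pos: [415.2, 265.8, 198.3]
orientation: [3.137, 0.164, -0.001]
ft_force: [1.8, 0.9, -0.7]
width: 52.9
(array([  8.9, 344.6,   3.4]), np.float64(-83.99795175853069), (np.float64(0.0), np.float64(0.0)))
```

```bash
python3 -m jog '{"delta_rot":[[0,0,0],[0,0,0],[0,0,0],[0,0,0],[0,0,0]],"translation":[[1,45,0],[2,90,0],[3,135,0],[4,180,0],[5,220,0]],"hand":[0.4,0.4,0.4,0.4,0.4]}'
python3 -m jog '{"delta_rot":[[0,0,0],[0,0,0],[0,0,0],[0,0,0],[0,0,0]],"translation":[[1,45,0],[2,90,0],[4,122,0],[4,122,0],[4,122,0]],"hand":[0.4,0.4,0.4,0.4,0.4]}'
python3 - <<'E'
from h import *
im=optics.get_image("wrist");c=optics.calibration("wrist");np.savez("w9.npz",im=im,K=c["intrinsics"],k1=c["k1"],T=c["cam_to_world"])
s=optics.get_image("scene")
a=cv2.resize(im[60:320,100:400],(600,520),interpolation=cv2.INTER_CUBIC)
b=cv2.resize(s[125:212,280:380],(200,174),interpolation=cv2.INTER_CUBIC)
o=np.zeros((520,800,3),np.uint8);o[:,:600]=a;o[:174,600:]=b
cv2.imwrite("pics/w9.png",o[:,:,::-1])
print(tocmd((460,-76,112),96))
E
```

```text
t: 27.4
ee_pos: [443.5, 46.0, 196.8]
orientation: [3.137, 0.164, 0.0]
ft_force: [0.3, 1.0, -0.4]
width: 61.8
t: 27.9
ee_pos: [460.1, -73.5, 196.5]
orientation: [-3.137, -0.161, 0.001]
ft_force: [-0.8, 0.1, -0.1]
width: 60.9
(array([-0.4,  3.7, 84.5]), np.float64(-83.9684654106129), (np.float64(0.0), np.float64(0.001)))
```

View pics/w9.png

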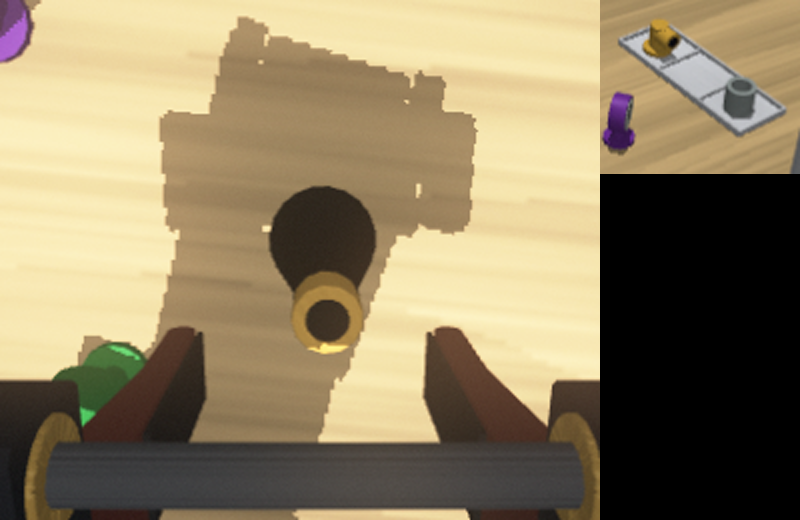

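The elbow is in the near pocket. The large horn's top centre is at (327,319) in the crop, and its base is centred at about (323,241).

Run:
```python
from h import *
d=np.load("w9.npz");c=dict(intrinsics=d["K"],k1=float(d["k1"]),cam_to_world=d["T"])
p=at(c,big((327,319),.5,(100,60)),150);print(p,at(c,big((323,240),.5,(100,60)),3),tocmd((*p[:2],112)))
```

```text
[458.97010827 -78.24312855 150.        ] [458.40727011 -78.86858507   3.        ] (array([-1.6,  5.8, 84.5]), np.float64(-83.9684654106129), None)
```

```bash
python3 -m jog '{"delta_rot":[[0,0,0],[0,0,0],[0,0,0],[0,0,0],[0,0,0]],"translation":[[-1,5,20],[-1,5,50],[-1,5,83],[-1,5,83],[-1,5,83]],"hand":[0.4,0.4,0.4,-1,-1]}'
python3 -m jog '{"delta_rot":[[0,0,0],[0,0,0],[0,0,0],[0,0,0],[0,0,0]],"translation":[[0,0,0],[0,0,0],[0,0,0],[0,0,0],[0,0,0]],"hand":[-1,-1,-1,-1,-1]}'
python3 -m jog '{"delta_rot":[[0,0,0],[0,0,0],[0,0,0]],"translation":[[0,0,0],[0,0,0],[0,0,0]],"hand":[-1,-1,-1]}'
```

```text
t: 28.5
ee_pos: [459.7, -77.1, 113.8]
orientation: [-3.137, -0.167, 0.002]
ft_force: [0.7, -0.2, 0.3]
width: 49.2
t: 29.0
ee_pos: [460.8, -78.2, 114.9]
orientation: [3.137, 0.164, 0.003]
ft_force: [-0.7, 2.9, 7.6]
width: 25.4
t: 29.3
ee_pos: [460.9, -78.2, 114.9]
orientation: [3.137, 0.164, 0.003]
ft_force: [-0.8, 1.7, 7.5]
width: 25.3
```

```bash
python3 -m jog '{"delta_rot":[[0,0,0],[0,0,0],[0,0,0],[0,0,0],[0,0,0]],"translation":[[0,0,-15],[0,0,-50],[0,0,-90],[0,0,-120],[0,0,-120]],"hand":[-1,-1,-1,-1,-1]}'
python3 -c "
from h import *
print(tocmd((500,278,235),96))"
```

```text
t: 29.8
ee_pos: [462.4, -78.7, 237.8]
orientation: [3.135, 0.164, 0.012]
ft_force: [0.9, 0.2, -1.5]
width: 25.3
(array([  74.6, -350.8,    2.5]), np.float64(-84.00484168471937), (np.float64(-0.0), np.float64(-0.0)))
```

```bash
python3 -m jog '{"delta_rot":[[0,0,0],[0,0,0],[0,0,0],[0,0,0],[0,0,0]],"translation":[[9,-43,0],[18,-86,0],[28,-129,0],[37,-172,0],[45,-210,0]],"hand":[-1,-1,-1,-1,-1]}'
python3 -m jog '{"delta_rot":[[0,0,0],[0,0,0],[0,0,0],[0,0,0],[0,0,0]],"translation":[[10,-45,0],[20,-90,0],[30,-130,0],[30,-140,0],[30,-140,0]],"hand":[-1,-1,-1,-1,-1]}'
python3 -c "
from h import *
print(tocmd((500,278,125),96))"
```

```text
t: 30.3
ee_pos: [481.9, 137.2, 232.3]
orientation: [3.137, 0.165, -0.003]
ft_force: [1.7, 0.2, -2.0]
width: 25.5
t: 30.8
ee_pos: [496.9, 278.6, 232.1]
orientation: [3.136, 0.168, -0.004]
ft_force: [-0.8, -0.8, -2.1]
width: 25.3
(array([  3.3,   0.8, 107.1]), np.float64(-83.85837565591804), (np.float64(0.1), np.float64(0.002)))
```

```bash
python3 -m jog '{"delta_rot":[[0,0,0],[0,0,0],[0,0,0],[0,0,0],[0,0,0]],"translation":[[3,0,25],[3,0,60],[3,0,90],[3,0,105],[3,0,105]],"hand":[-1,-1,-1,-1,-1]}'
python3 -m jog '{"delta_rot":[[0,0,0],[0,0,0],[0,0,0],[0,0,0]],"translation":[[0,0,5],[0,0,8],[0,0,8],[0,0,8]],"hand":[-1,-1,-1,-1]}'
```

```text
t: 31.3
ee_pos: [499.3, 276.0, 126.5]
orientation: [3.135, 0.162, -0.007]
ft_force: [-0.6, 0.1, -2.1]
width: 25.6
t: 31.7
ee_pos: [501.4, 278.4, 121.5]
orientation: [-3.137, -0.165, -0.002]
ft_force: [-0.3, -0.3, -1.5]
width: 25.9
```

```bash
python3 -m jog '{"delta_rot":[[0,0,0],[0,0,0],[0,0,0],[0,0,0],[0,0,0]],"translation":[[0,0,2],[0,0,3.5],[0,0,3.5],[0,0,3.5],[0,0,3.5]],"hand":[-1,-1,-1,-1,-1]}'
python3 -m jog '{"delta_rot":[[0,0,0],[0,0,0],[0,0,0],[0,0,0],[0,0,0]],"translation":[[0,0,0],[0,0,0],[0,0,0],[0,0,0],[0,0,0]],"hand":[0.4,0.4,0.4,0.4,0.4]}'
python3 -m jog '{"delta_rot":[[0,0,0],[0,0,0],[0,0,0],[0,0,0],[0,0,0]],"translation":[[0,0,0],[0,0,-30],[0,0,-70],[0,0,-110],[0,0,-110]],"hand":[0.4,0.4,0.4,0.4,0.4]}'
python3 -m jog '{"delta_rot":[[0,0,0],[0,0,0],[0,0,0],[0,0,0],[0,0,0]],"translation":[[0,45,0],[0,90,0],[0,135,0],[0,180,0],[0,200,0]],"hand":[0.4,0.4,0.4,0.4,0.4]}'
python3 - <<'E'
from h import *
s=optics.get_image("scene");w=optics.get_image("side")
a=cv2.resize(s[120:290,70:410],(800,400),interpolation=cv2.INTER_CUBIC)
b=cv2.resize(w[120:200,100:240],(350,200),interpolation=cv2.INTER_CUBIC)
e=cv2.resize(w[304:384,240:380],(350,200),interpolation=cv2.INTER_CUBIC)
o=np.zeros((600,800,3),np.uint8);o[:400]=a;o[400:,:350]=b;o[400:,400:750]=e
cv2.imwrite("pics/end.png",o[:,:,::-1]);print(get_obs()["ee_pos"])
E
```

```text
t: 32.2
ee_pos: [501.3, 278.4, 118.0]
orientation: [-3.137, -0.165, -0.001]
ft_force: [-2.4, 0.1, 6.5]
width: 25.4
t: 32.7
ee_pos: [500.9, 278.1, 117.1]
orientation: [3.137, 0.165, -0.0]
ft_force: [-0.4, 0.5, 0.3]
width: 60.2
t: 33.2
ee_pos: [503.9, 279.7, 232.8]
orientation: [-3.133, -0.164, -0.014]
ft_force: [1.0, -0.0, 0.1]
width: 61.3
t: 33.7
ee_pos: [521.4, 76.2, 226.5]
orientation: [3.137, 0.161, -0.001]
ft_force: [0.0, 0.4, -0.7]
width: 61.4
[521.65456677  76.86335013 226.57663711]
```

View pics/end.png

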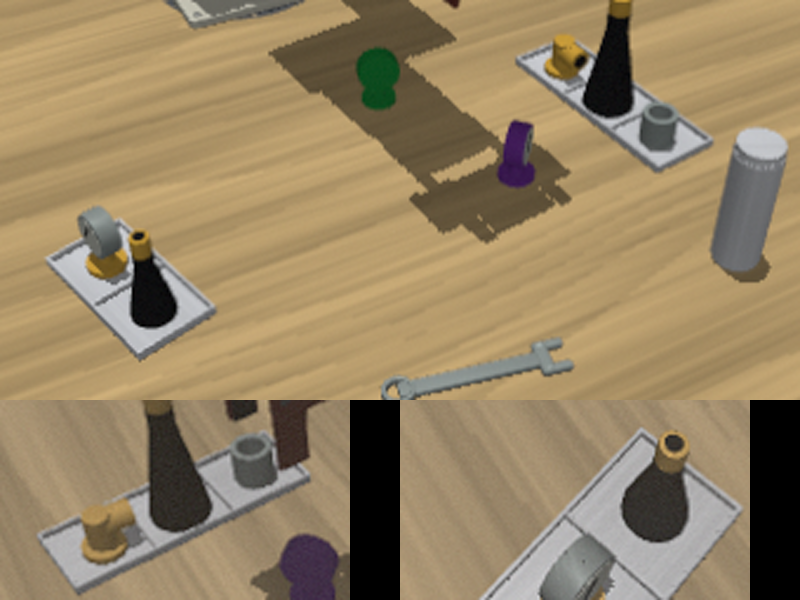

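All five parts stand upright in their pockets. In the upper view the elbow is at (567,55), the large horn at (608,80), the collar at (658,125), the gauge at (102,245) and the small horn at (152,295). The spray can and wrench haven't moved.

```bash
python3 -m jog '{"delta_rot":[[0,0,0],[0,0,0],[0,0,0]],"translation":[[0,0,0],[0,0,0],[0,0,0]],"hand":[0.4,0.4,0.4]}'; python3 -c "
from workcell import ctrl
print(ctrl.close_job())"
```

```text
t: 34.1
ee_pos: [521.7, 80.4, 227.0]
orientation: [-3.137, -0.167, 0.0]
ft_force: [-0.5, -0.8, -0.4]
width: 61.3
the job is handed in; nothing more can be done
None
```

Both kits are made up and the job is handed in at about 34 s of the 133 s allowed; the hand-in gave no verdict.

- **Long tray:** the larger horn is in the middle, the elbow in the near end pocket and the collar in the far end pocket.
- **Short tray:** the gauge is in the near pocket and the smaller horn in the far one.

**Last checks:** the final scene and side pictures show all five parts upright inside their pockets. The spray can and wrench look where they were. The gripper is open and well clear, and the force reading is near zero. At each release the measured tool position was within about 3 mm of the pocket centre I was aiming for. I didn't measure the parts' final positions separately.

**What went wrong or disagreed:**
- **Early lift on the gauge:** my first try came up before the slow fingers had closed. The gauge stayed standing, and I measured it again and took it on the second try.
- **Tray measurements:** estimates differed between pictures by about 1° to 5° and a few millimetres, well inside the 31 mm tolerance.

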